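# Put weld test specimens away in their trays and case

## Task

Put the four weld specimens away, each lying on its underside as you found it: the welded pipe ring inside the round tray, the flat bar inside the oblong tray and the T piece inside the square tray, each resting flat on the tray floor within the rim. Open the hinged case, stand the small resin mount inside, wholly on the round white pad, and shut the lid fully. Set everything down by hand, do not let it drop.

Things in the scene. Friction and masses are not known exactly. Their poses are not given: they have to be found in the camera images.
- pipe: Welded pipe specimen: steel ring standing on end, outer diameter 48 mm, wall 4 mm, 40 mm high, open through, dark weld bead around mid-height (stands out about 2 mm, look only). About 0.16 kg. Origin: centre of its underside; z up its axis.
- bar: Flat bar specimen: solid steel, 100 mm (its x) by 40 mm (its y) by 12 mm thick, lying flat, with a dark weld bead across the middle of the top (3 mm high, look only). About 0.36 kg. Origin: centre of its underside; z up.
- tee: T-joint specimen: steel base plate 50 x 50 x 8 mm lying flat, with an upright web along its x in the middle: 50 mm long (x), 9 mm thick (y), its top 44 mm above the underside. About 0.27 kg. Grip it by the web. Origin: centre of the underside; z up.
- mount: Resin-mounted polished section: brown cylinder, diameter 30 mm, 20 mm high, standing on its flat end, with a small bright metal rectangle in its top face. About 0.04 kg. Origin: centre of its underside; z up.
- oblong_tray: Fixed low oblong tray with white rim and grey floor: inside 126 mm (its x) by 66 mm (its y), rim 4 mm wide. Origin: centre of the underside; floor at 2 mm, rim top at 6 mm above it.
- square_tray: Fixed low square tray with white rim and grey floor: inside 76 x 76 mm, rim 4 mm wide. Origin: centre of the underside; floor at 2 mm, rim top at 6 mm above it; sides along x and y.
- round_tray: Fixed low round tray with white rim and grey floor: inside diameter 76 mm, rim 4 mm wide. Origin: centre of the underside; floor at 2 mm, rim top at 6 mm above it.
- case: Fixed grey hinged case: outside 100 mm (its x) by 90 mm (its y) by 34 mm high, walls and floor 4 mm thick, lid on top. Front faces its -x, hinge line along its y at x = +50 mm, y = 0, z = 34.5 mm. On the inner floor (z = 4 mm) a flat round white pad of diameter 54 mm, centred on the case's centre. Origin: centre of the underside.
- lid (a joint): Opening angle of the case's lid, rad: 0 shut (starts shut or a little ajar), 2.0 fully open, over to the case's +x. Plate 100 x 90 x 6 mm, underside at the hinge line's height when shut. Stiff hinge: the lid stays where left, about 2 N at the grip moves it. No catch: letting go can drag it a few degrees open again, so press down on top of the grip (74 mm above the case's underside when shut).
- lid_grip (a point): Centre of the lid's black grip: a bar along the hinge direction, 20 mm long, 16 mm diameter, on a neck 16 mm wide and 10 mm deep, 85 mm from the hinge line (towards the front when shut) and 32 mm above the lid's underside, midway across the lid. Take it by its two end faces (20 mm apart) and it can turn between the fingers as the lid swings. The axes turn with the lid: x and z along and square to the lid plate, y along the hinge line.
Mind the look-alikes: they are no part of the job. Leave any brown or red look-alike of the oblong_tray alone. What is shaped like the mount but yellow is not meant.

How it is judged:
On the way, in this order (a step that is already met when the one before it is completed fails the run):
1. the case is opened wide (value of joint lid above 1.1 rad), for 0.1 s.
2. the resin mount stands on the pad in the case, let go (x of mount in the frame of case between -0.0125 and 0.0125 m and y of mount in the frame of case between -0.0125 and 0.0125 m and horizontal distance between mount and case below 0.0125 m and z of mount in the frame of case between 0.002 and 0.0058 m and angle between mount's own z axis and vertical below 0.04 rad and contact force between mount and the fingers below 0.05 N), for 0.2 s.
3. the lid is shut over it (value of joint lid below 0.06 rad), for 0.2 s.
At the end, for the whole second after the job is handed in: Bar, T piece and ring rest flat (0.04 rad) on the floors of the oblong, square and round trays, within 15.5 mm of centre (along each tray axis), bar in line to 0.32 rad; mount upright on the case floor within 12.5 mm of the pad centre; lid shut to 0.06 rad; all at rest (x of bar in the frame of oblong_tray between -0.0155 and 0.0155 m and y of bar in the frame of oblong_tray between -0.0155 and 0.0155 m and z of bar in the frame of oblong_tray between 0 and 0.0038 m and angle between each of bar, tee, pipe, mount's own z axis and vertical below 0.04 rad and angle between the x axis of bar and the x axis of oblong_tray, either way round below 0.32 rad and x of tee in the frame of square_tray between -0.0155 and 0.0155 m and y of tee in the frame of square_tray between -0.0155 and 0.0155 m and z of tee in the frame of square_tray between 0 and 0.0038 m and horizontal distance between pipe and round_tray below 0.0155 m and z of pipe in the frame of round_tray between 0 and 0.0038 m and x of mount in the frame of case between -0.0125 and 0.0125 m and y of mount in the frame of case between -0.0125 and 0.0125 m and horizontal distance between mount and case below 0.0125 m and z of mount in the frame of case between 0.002 and 0.0058 m and value of joint lid below 0.06 rad and linear speed of each of bar, tee, pipe, mount below 0.02 m/s and angular speed of each of bar, tee, pipe, mount below 0.2 rad/s); the robot touches nothing.
It fails at once if the pipe ring is dropped (moves at over 0.75 m/s with no finger touching it) (linear speed of pipe above 0.75 m/s and contact force between pipe and the fingers below 0.01 N).
It fails at once if the flat bar is dropped (moves at over 0.75 m/s with no finger touching it) (linear speed of bar above 0.75 m/s and contact force between bar and the fingers below 0.01 N).
It fails at once if the T piece is dropped (moves at over 0.75 m/s with no finger touching it) (linear speed of tee above 0.75 m/s and contact force between tee and the fingers below 0.01 N).
It fails at once if the resin mount is dropped (moves at over 0.75 m/s with no finger touching it) (linear speed of mount above 0.75 m/s and contact force between mount and the fingers below 0.01 N).
It also fails if it takes over 144 s, if anything falls off the work surface, if the arm or the gripper's body presses on something with over 40 N, if the wrist force passes 120 N, or if a joint passes its speed limit or range.

## Robot

A 6-joint arm with a two-finger parallel gripper is mounted at the origin on the work surface. World frame = base frame: x ahead of the robot, y to its left, z up, the work surface at z = 0. Lengths are in m, angles in rad, forces in N, time in s.
With the tool pointing down it reaches from about 0.25 to 0.775 m from the base axis. Payload 4 kg.
Tool frame: the origin (TCP) lies midway between the tips of the shut fingers; the grasp point (between the pads) lies 19 mm behind it; z points along the fingers, y is the direction in which the jaws open and shut (so a half turn about z gives the same grasp; the last joint's range is limited). The gripper opens to 94 mm and grips with 3 to 60 N. Pads are 16 mm wide; open, the fingers measure 119 mm over their backs; the gripper's body (75 mm by 177 mm) begins 78 mm behind the grasp point.
Start: joints at [1.232, 0.087, 1.371, -0, 1.684, -0.103], TCP at [0.129, 0.535, 0.17] pointing down, gripper open.
Joint ranges: [-3.1, 3.1], [-0.76, 2.03], [0.27, 2.55], [-1.08, 4.22], [0.17, 2.65], [-2.57, 2.57]. Speed limits (rad/s): [2.79, 2.79, 3.14, 3.14, 3.14, 3.14].

## Interface

Orientations are given as [roll, pitch, yaw] about the fixed x, y, z axes, in that order (R = Rz(yaw) Ry(pitch) Rx(roll)).
In Python, from bench import get_obs, snapshot, ticket gives the robot as it stands.
- The arm moves only by the shell command python3 -m creep 'ROWS' [OPENING]. ROWS is JSON, a list that holds one entry, the list of rows, each a list of 4 numbers: the shift along the tool's x, y, z in mm, then the turn about the tool's z in degrees. A call has 1 to 8 rows; each row shifts and turns the commanded pose from where the row before left it, along the tool's axes as they then stand; what a row does not reach is not made up. A row lasts 1/8 s, in which the tool goes at most 62.5 mm and 10.7 degrees, less where a joint would pass 70% of its speed; a pose out of reach is approached as far as the arm can. A call with a gripper value outside its range is refused whole. OPENING is the opening, from 0 (shut) to 1 (fully open), set as the call begins (- or left out, the last holds). The fingers move at their own pace and stop on an object; the grip force is fixed at half the most. Time passes only in rows, so rows that do not move let the fingers close. It gives the time, the measured TCP pose, the force and the opening at its end, in the units of the state.
- get_obs(): the state, without advancing time (a new reading comes with each control period).
- snapshot(name): name is "scene" or "top" or "wrist"; returns a dict with "color" (420x560x3 uint8, red, green, blue), "depth" (420x560 float32, m along the optical axis (not along the pixel's ray), 0 where there is no reading), "fx", "fy", "cx", "cy" (pixels), "extrinsics" (4x4, takes a point from world to camera coordinates). Camera axes: x right, y down, z forward; pixel columns grow to the right and rows downward; lengths in m; the calibration is good to about 2 mm. A picture is of the moment at which its call begins.
- ticket.close_job(): hands the job in, once; it reports no verdict.
The state is a dict: "time": time; "joint_positions": joint angles; "qvel": joint speeds; "joint_torque": joint torques, N m; "tool_pos": TCP position; "ee_rot": TCP orientation; "wrist_force": force on the tool from outside, world axes, zero at the start; "wrist_torque": the same for the moment, N m; "width": finger opening in m.
Only numpy, scipy, OpenCV 4.12 (cv2) and the standard library are available. Lean on these libraries where they do the work, as an engineer would, in place of code of your own. Each camera call takes 0.05 s, during which the arm holds its last target. There are 200 camera calls.

## Working session

There is one attempt and no reset: what is moved stays moved. The work goes in short steps, Python scripts to look and compute and a shell command to move; the robot and the scene stay as the last step left them, time stands still between calls to the robot, and variables do not carry over. Pictures are saved under pics/ and viewed, on a budget of 14 in all, crops included, one or two more only if the job needs it, and the job is handed in when it is done.

```bash
ls; mkdir -p pics; python3 - <<'E'
from bench import get_obs, snapshot
import cv2,numpy as np
o=get_obs(); print(o)
for n in ["top","scene"]:
    s=snapshot(n); np.savez(f"{n}0.npz",**s)
    cv2.imwrite(f"pics/{n}0.png",s["color"][:,:,::-1]); print(n,s["fx"],s["cx"],s["cy"],s["extrinsics"].round(3).tolist())
E
```

```text
pics
{'time': 0.0, 'joint_positions': array([ 1.23189579e+00,  8.79697520e-02,  1.37223798e+00,  1.02037439e-05,
        1.68362257e+00, -1.03113519e-01]), 'qvel': array([-0.00144877, -0.00019008, -0.00018268, -0.0002204 ,  0.0014723 ,
       -0.00043501]), 'joint_torque': array([-1.65475521e-03, -3.40181530e+01, -3.02419138e+01,  7.13480450e-02,
        3.31476994e-02, -1.74158745e-04]), 'tool_pos': array([0.12828138, 0.53418123, 0.16910449]), 'ee_rot': array([-3.13936793e+00, -2.40410914e-04,  2.90580651e+00]), 'wrist_force': array([ 1.01601078, -0.02025893,  0.81403049]), 'wrist_torque': array([ 0.00670217, -0.02966978,  0.07295477]), 'width': 0.09406180388125944}
top 436.48882369835394 275.5298254972058 207.95185204872465 [[0.028, -0.999, 0.016, 0.06], [-0.997, -0.029, -0.073, 0.494], [0.074, -0.014, -0.997, 1.174], [0.0, 0.0, 0.0, 1.0]]
scene 483.0458959029905 276.5941838285477 210.00641365587296 [[-0.755, 0.655, -0.006, 0.292], [0.394, 0.448, -0.802, -0.165], [-0.523, -0.608, -0.597, 1.491], [0.0, 0.0, 0.0, 1.0]]
```

View pics/top0.png

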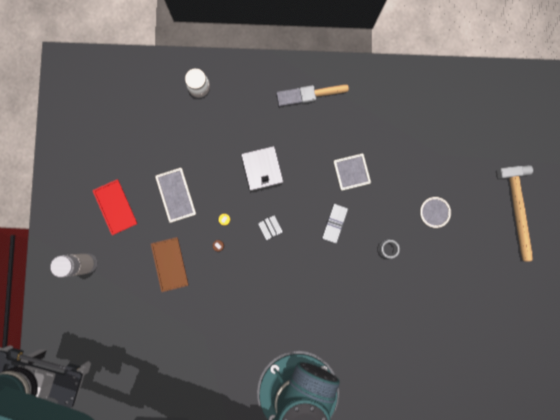

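View pics/scene0.png

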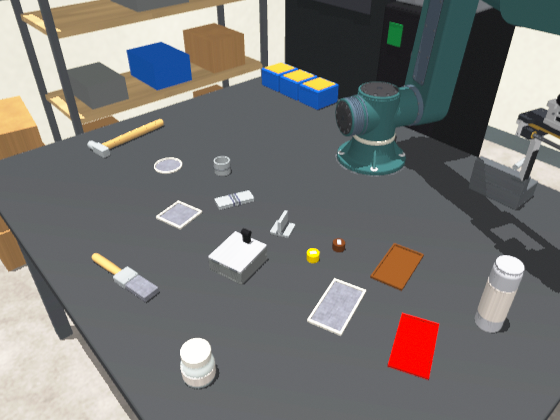

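Top view: case (262,168) with its grip at (265,179) toward the robot; oblong trays: white-rimmed with grey floor (176,195) fits, while red (115,207) and brown (169,264) are look-alikes. Mounts: brown with a bright inset (218,246) fits; yellow (224,219) is the decoy. Pipe (390,249), round tray (436,212), bar (335,224), square tray (352,171), tee (270,228).

```bash
cat > h.py <<'E'
import numpy as np,cv2
from scipy.spatial.transform import Rotation as Ro
from bench import get_obs,snapshot
def cast(s,uv,z):
    E=s["extrinsics"];R=E[:3,:3];c=-R.T@E[:3,3]
    uv=np.asarray(uv,float).reshape(-1,2)
    d=np.c_[(uv[:,0]-s["cx"])/s["fx"],(uv[:,1]-s["cy"])/s["fy"],np.ones(len(uv))]@R
    return (c+d*((z-c[2])/d[:,2])[:,None])[:,:2]
def proj(s,p):
    q=s["extrinsics"]@np.r_[p,1]; return s["fx"]*q[0]/q[2]+s["cx"],s["fy"]*q[1]/q[2]+s["cy"]
def world(s):
    v,u=np.mgrid[:420,:560];d=s["depth"]
    E=s["extrinsics"]; p=np.stack([(u-s["cx"])/s["fx"]*d,(v-s["cy"])/s["fy"]*d,d],-1)
    return (p-E[:3,3])@E[:3,:3]
def rect(s,mask,z):
    cs,_=cv2.findContours(mask.astype(np.uint8),cv2.RETR_EXTERNAL,cv2.CHAIN_APPROX_NONE)
    c=max(cs,key=cv2.contourArea)[:,0]
    w=cast(s,c,z)*1000
    (x,y),(a,b),t=cv2.minAreaRect(w.astype(np.float32))
    if a<b: a,b,t=b,a,t+90
    return [round(float(k),1) for k in (x,y,a,b,t)]  # mm; t= direction of long side
def togo(x,y,z,yaw=None):
    "print move to TCP target (mm, deg yaw) in tool axes for tool pointing down"
    o=get_obs();R=Ro.from_euler('xyz',o['ee_rot']).as_matrix()
    d=np.array([x,y,z])-1000*o['tool_pos']
    print('tool shift mm',(R.T@d).round(1),'yaw',np.degrees(o['ee_rot'][2]).round(1),'tcp',(o['tool_pos']*1000).round(1))
    if yaw is not None:
        # tool z down: turn +about tool z = yaw decrease
        a=(np.degrees(o['ee_rot'][2])-yaw+90)%180-90
        print('turn',round(a,1),'or',round(a-180*np.sign(a),1),'j6',np.degrees(o['joint_positions'][5]).round(1))
E
python3 - <<'E'
from h import *
s=dict(np.load("top0.npz")); g=cv2.cvtColor(s["color"],cv2.COLOR_RGB2GRAY); hsv=cv2.cvtColor(s["color"],cv2.COLOR_RGB2HSV)
W=world(s); Z=W[...,2]
R={'pipe':(390,249,16,.04,.02),'bar':(335,224,24,.012,.006),'tee':(270,228,18,.008,.004),'web':(270,228,18,.044,.03),'mount':(218,246,10,.02,.010),'case':(262,168,28,.0405,.03),'grip':(265,179,10,.074,.055),
'obl':(176,195,34,.006,0),'sq':(352,171,24,.006,0),'round':(436,212,20,.006,0)}
for n,(u,v,r,z,th) in R.items():
    m=np.zeros(g.shape,bool); sl=np.s_[v-r:v+r+1,u-r:u+r+1]
    m[sl]=(Z[sl]>th) if th else (g[sl]>75)
    print(n,rect(s,m,z),m.sum(), 'zmed',np.median(Z[m]).round(4) if m.any() else 0)
print(Z[300:320,300:320].mean())
a=s["color"][130:270,155:295][:,:,::-1]; b=s["color"][140:280,320:460][:,:,::-1]
cv2.imwrite("pics/crop1.png",cv2.resize(np.hstack([a,b]),None,fx=2.85,fy=2.85,interpolation=2))
E
```

```text
pipe [392.3, -230.4, 51.2, 47.9, 91.6] 159 zmed 0.0371
bar [455.7, -90.3, 102.2, 43.9, 161.5] 581 zmed 0.0131
tee [440.4, 88.5, 57.5, 55.0, 33.7] 454 zmed 0.0088
web [441.1, 88.0, 48.8, 8.3, 28.2] 75 zmed 0.0455
mount [387.3, 226.7, 27.0, 27.0, 2.1] 97 zmed 0.0208
case [597.7, 114.9, 104.9, 91.7, 15.9] 1262 zmed 0.0434
grip [565.8, 105.8, 18.3, 15.8, 91.7] 46 zmed 0.0768
obl [521.4, 349.2, 189.9, 187.6, 2.2] 4761 zmed 0.0015
sq [602.8, -136.2, 136.3, 134.5, 1.1] 2401 zmed 0.0017
round [495.1, -371.2, 114.5, 111.1, 91.6] 1681 zmed 0.0023
0.004357440607472637
```

View pics/crop1.png

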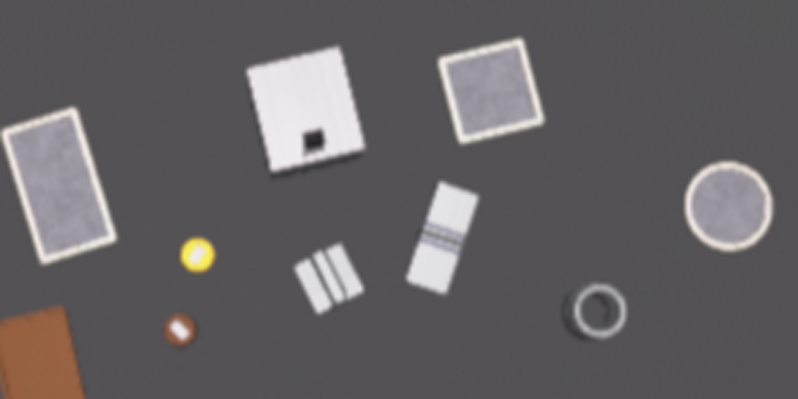

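The crop confirms the brown mount with the bright inset, the white-rimmed trays, and the grip on the robot side of the case. Now the trays with a better threshold.

```bash
python3 - <<'E'
from h import *
s=dict(np.load("top0.npz")); g=cv2.cvtColor(s["color"],cv2.COLOR_RGB2GRAY)
R={'obl':(176,195,34,.006),'sq':(352,171,24,.006),'round':(436,212,20,.006),'bar':(335,224,24,.012),'case':(262,168,28,.0405),'tee':(270,228,18,.008),}
for n,(u,v,r,z) in R.items():
    m=np.zeros(g.shape,bool); sl=np.s_[v-r:v+r+1,u-r:u+r+1]; m[sl]=g[sl]>115
    print(n,rect(s,m,z),m.sum())
s=dict(np.load("scene0.npz")); Z=world(s); X=Z.reshape(-1,3)
for n,(x,y),zr,r in [('pipe',(392,-230),(.03,.05),.04),('web',(441,88),(.035,.055),.04),('mount',(387,227),(.015,.03),.03),('grip',(566,106),(.06,.09),.03),('bar',(455,-90),(.008,.02),.08),('case',(598,115),(.036,.05),.08)]:
    k=(np.hypot(X[:,0]-x/1e3,X[:,1]-y/1e3)<r)&(X[:,2]>zr[0])&(X[:,2]<zr[1])
    P=X[k]*1000; q=cv2.minAreaRect(P[:,:2].astype(np.float32)); print(n,np.round(q[0]+q[1]+(q[2],),1),np.percentile(P[:,2],90).round(1),k.sum())
from h import togo
togo(565.8,105.8,150,16)
print(get_obs()['joint_positions'])
E
```

```text
obl [522.1, 351.4, 140.6, 79.8, 19.6] 1478
sq [601.1, -135.5, 90.9, 90.0, 15.6] 1042
round [494.3, -368.9, 87.8, 87.3, 135.9] 809
bar [456.1, -89.7, 104.4, 43.6, 162.0] 598
case [598.9, 114.4, 104.2, 93.7, 15.8] 1300
tee [440.0, 88.2, 56.4, 52.8, 28.2] 386
pipe [ 397.3 -231.4   54.    43.8   52.8] 39.2 99
web [445.2  89.1  51.6  10.3  27.5] 44.0 68
mount [392.  228.6  33.   25.9  43.3] 20.0 90
grip [572.2 107.5  16.4  21.   32.5] 77.3 73
bar [462.2 -86.9  45.5 100.3  72.5] 12.5 325
case [603.9 116.3 104.   91.7  15.1] 43.4 1246
tool shift mm [-525.5 -314.4   19.8] yaw 166.5 tcp [128.3 534.3 169.2]
turn -29.5 or 150.5 j6 -5.9
[ 1.23192314e+00  8.78720281e-02  1.37207883e+00 -1.89461073e-05
  1.68358939e+00 -1.03110574e-01]
```

```bash
python3 -m creep '[[[-40,-24,-10,0],[-50,-30,-10,0],[-50,-30,-10,0],[-50,-30,-10,0],[-50,-30,-10,0],[-50,-30,-10,0],[-50,-30,-10,0],[-50,-30,-10,0]]]' 1
python3 -c "
from h import *
togo(545,100,250,16)"
```

```text
time: 1.1
tool_pos: [0.4539, 0.2146, 0.2502]
ee_rot: [3.142, -0.0, 2.906]
wrist_force: [0.1, 0.4, 0.3]
width: 0.0944
tool shift mm [-115.3  -90.1    0.2] yaw 166.5 tcp [453.9 214.6 250.2]
turn -29.5 or 150.5 j6 -57.7
```

```bash
python3 -m creep '[[[-38,-30,0,0],[-38,-30,0,0],[-39,-30,0,0],[0,0,0,-10],[0,0,0,-10],[0,0,0,-9.5],[0,0,0,0],[0,0,0,0]]]'
python3 - <<'E'
from h import *
togo(565.8,105.8,150,16)
s=snapshot("wrist"); np.savez("w1.npz",**s); cv2.imwrite("pics/w1.png",s["color"][:,:,::-1])
E
```

```text
time: 2.1
tool_pos: [0.5437, 0.1018, 0.2499]
ee_rot: [3.141, -0.001, -2.865]
wrist_force: [0.2, -0.8, -0.4]
width: 0.094
tool shift mm [-22.4  -2.3  99.9] yaw -164.1 tcp [543.7 101.8 249.9]
turn -0.1 or 179.9 j6 -101.1
```

View pics/w1.png

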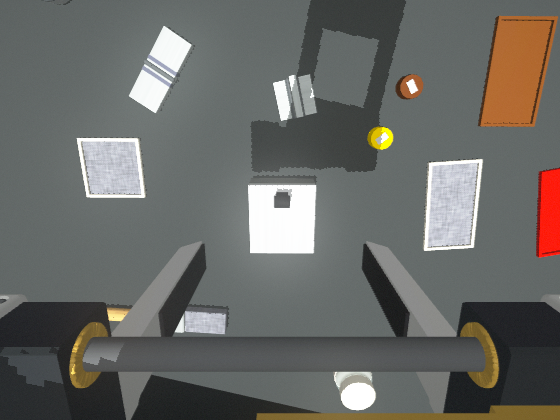

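The wrist view shows nearly everything: case (282,215), grip (282,199), bar (160,68), tee (295,98), mount (411,86), square tray (112,167), oblong tray (453,205). I'll measure from it.

```bash
python3 - <<'E'
from h import *
s=dict(np.load("w1.npz")); print(s['fx'],s['extrinsics'].round(3).tolist())
c=s["color"];g=cv2.cvtColor(c,cv2.COLOR_RGB2GRAY); h=cv2.cvtColor(c,cv2.COLOR_RGB2HSV); W=world(s)
print('table z',np.median(W[100:130,200:240,2]),'lid top',np.median(W[225:245,260:305,2]),'grip',W[193:206,277:288,2].max(), 'bar',np.median(W[50:60,165:175,2]))
R={'obl':(453,205,50,.006),'sq':(112,167,38,.006),'bar':(160,68,46,.012),'case':(282,215,42,.0405)}
for n,(u,v,r,z) in R.items():
    m=np.zeros(g.shape,bool); sl=np.s_[v-r:v+r+1,u-r:u+r+1]; m[sl]=g[sl]>(200 if n=='case' else 120)
    print(n,rect(s,m,z),m.sum())
m=(h[...,0]<20)&(h[...,1]>90); m[:, :390]=0; m[:,432:]=0; m[110:]=0; m=cv2.morphologyEx(m.astype(np.uint8),cv2.MORPH_CLOSE,np.ones((7,7)))
print('mount',rect(s,m,.02))
m=np.zeros(g.shape,bool); m[191:209,272:293]=g[191:209,272:293]<70; print('grip',rect(s,m,.074))
m=np.zeros(g.shape,bool); m[70:125,265:325]=W[70:125,265:325,2]>.03; print('web',rect(s,m,.044),W[m][:,:2].mean(0),m.sum())
for y in (240,250): # lid surface profile for tilt
    pass
L=W[212:248,255:310].reshape(-1,3); A=np.c_[L[:,:2],np.ones(len(L))]; print('lid plane',np.linalg.lstsq(A,L[:,2],rcond=None)[0])
E
```

```text
325.9244521298866 [[-0.273, 0.962, -0.001, 0.05], [0.924, 0.262, 0.279, -0.58], [0.269, 0.075, -0.96, 0.314], [0.0, 0.0, 0.0, 1.0]]
table z -0.0012504600528989857 lid top 0.04031481576718096 grip 0.07801635203047429 bar 0.010870418412831925
obl [522.7, 350.1, 135.5, 77.9, 19.6] 4765
sq [601.9, -132.9, 87.7, 83.6, 105.8] 3693
bar [457.3, -88.1, 100.3, 44.3, 162.4] 2729
case [598.9, 115.0, 96.0, 89.7, 15.8] 4168
mount [388.9, 224.7, 33.1, 29.2, 111.3]Traceback (most recent call last):
  File "<stdin>", line 11, in <module>
  File "h.py", line 17, in rect
    c=max(cs,key=cv2.contourArea)[:,0]
      ~~~^^^^^^^^^^^^^^^^^^^^^^^^
ValueError: max() iterable argument is empty
```

```bash
python3 -m creep '[[[-22,-2,50,0],[0,0,50,0],[0,0,40,0],[0,0,30,0],[0,0,20,0],[0,0,11,0],[0,0,0,0]]]' 0.6 && python3 -m creep '[[[0,0,0,0],[0,0,0,0],[0,0,0,0],[0,0,0,0],[0,0,0,0]]]' 0
python3 -c "
from h import *
togo(565.5,105.5,49,16)
c=np.array([599,115]);u=np.array([np.cos(np.radians(15.8)),np.sin(np.radians(15.8))])
p=np.array([-85,32.])
for a in range(0,110,7):
    t=np.radians(159.4-a); q=90.8*np.array([np.cos(t),np.sin(t)]); print(a,(q-p).round(1),end=' '); p=q
"
```

```text
time: 3.02
tool_pos: [0.5651, 0.1059, 0.0487]
ee_rot: [3.141, -0.001, -2.863]
wrist_force: [-0.5, 1.2, 0.2]
width: 0.0565
time: 3.65
tool_pos: [0.5656, 0.1059, 0.0494]
ee_rot: [3.142, 0.0, -2.863]
wrist_force: [-0.8, 0.5, -0.5]
width: 0.0101
tool shift mm [ 0.2 -0.4  0.4] yaw -164.0 tcp [565.6 105.9  49.4]
turn -0.0 or 180.0 j6 -101.0
0 [ 0.  -0.1] 7 [ 4.5 10.1] 14 [5.7 9.5] 21 [6.8 8.7] 28 [7.9 7.8] 35 [8.7 6.8] 42 [9.5 5.7] 49 [10.1  4.5] 56 [10.6  3.2] 63 [10.9  1.9] 70 [11.1  0.6] 77 [11.1 -0.8] 84 [10.9 -2.1] 91 [10.5 -3.4] 98 [10.  -4.7] 105 [ 9.4 -5.9]
```

```bash
python3 -m creep '[[[0,0,0,0],[0,0,0,0],[0,0,0,0]]]' 0
python3 - <<'E'
from h import *
a=snapshot("wrist"); np.savez("w2.npz",**a); b=snapshot("scene"); np.savez("s2.npz",**b)
A=a["color"][:,:,::-1]; B=cv2.resize(b["color"][180:310,150:324][:,:,::-1],(560,420),interpolation=2)
cv2.imwrite("pics/w2.png",cv2.resize(np.hstack([A,B]),(800,300)))
E
```

```text
time: 4.03
tool_pos: [0.5655, 0.1059, 0.0492]
ee_rot: [3.142, -0.0, -2.863]
wrist_force: [-0.5, 0.8, 0.5]
width: 0.0004
```

View pics/w2.png

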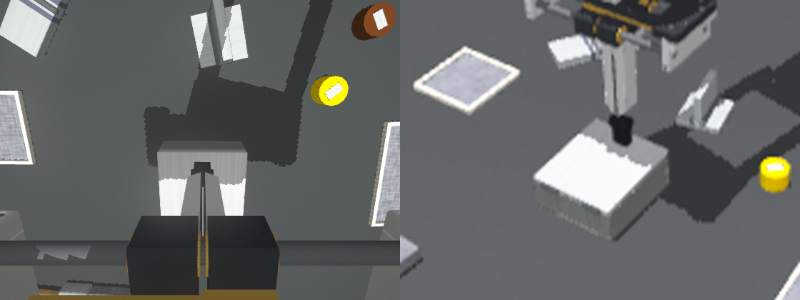

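```bash
python3 - <<'E'
from h import *
s=dict(np.load("w2.npz")); W=world(s); g=cv2.cvtColor(s["color"],cv2.COLOR_RGB2GRAY)
print(proj(s,[.5655,.1059,.049]),proj(s,[.5655,.1059,.068]))
for v in range(195,290,6): print(v,W[v,284].round(3),g[v,284], W[v,240].round(3),g[v,240])
s=dict(np.load("w1.npz")); W=world(s); g=cv2.cvtColor(s["color"],cv2.COLOR_RGB2GRAY)
for v in range(170,260,4): print(v,W[v,282].round(3),g[v,282],W[v,262].round(3),g[v,262])
E
```

```text
(np.float64(282.5632250985518), np.float64(235.55074279039803)) (np.float64(282.4298075920405), np.float64(246.1729536151239))
195 [ 0.549  0.102 -0.001] 58 [ 0.559  0.067 -0.001] 64
201 [0.551 0.103 0.01 ] 80 [0.56  0.069 0.012] 79
207 [0.551 0.103 0.03 ] 78 [0.56  0.071 0.029] 82
213 [0.551 0.103 0.042] 139 [0.56  0.073 0.041] 145
219 [0.555 0.104 0.044] 154 [0.564 0.074 0.044] 153
225 [0.56  0.105 0.043] 154 [0.568 0.075 0.043] 154
231 [0.561 0.106 0.051] 50 [0.573 0.076 0.043] 155
237 [0.56  0.105 0.067] 52 [0.578 0.077 0.042] 154
243 [0.561 0.106 0.074] 55 [0.582 0.078 0.043] 155
249 [0.557 0.105 0.092] 60 [0.587 0.08  0.042] 157
255 [0.558 0.105 0.099] 60 [0.592 0.081 0.041] 244
261 [0.558 0.105 0.106] 95 [0.487 0.084 0.262] 244
267 [0.558 0.105 0.114] 152 [0.601 0.083 0.041] 244
273 [0.558 0.105 0.12 ] 150 [0.606 0.084 0.041] 243
279 [0.558 0.105 0.126] 151 [0.611 0.085 0.041] 243
285 [0.559 0.105 0.129] 149 [0.617 0.087 0.04 ] 242
170 [ 0.54   0.099 -0.   ] 117 [0.548 0.071 0.001] 114
174 [ 0.546  0.1   -0.002] 121 [ 0.553  0.073 -0.001] 119
178 [0.551 0.102 0.   ] 109 [0.559
[... 367 characters left out ...]
4 0.043] 254
210 [0.585 0.112 0.042] 254 [0.592 0.086 0.043] 254
214 [0.591 0.113 0.043] 253 [0.598 0.087 0.041] 254
218 [0.596 0.115 0.041] 253 [0.604 0.089 0.04 ] 254
222 [0.601 0.116 0.043] 253 [0.609 0.09  0.041] 254
226 [0.607 0.118 0.041] 253 [0.615 0.092 0.041] 254
230 [0.613 0.12  0.04 ] 253 [0.62  0.093 0.042] 254
234 [0.619 0.121 0.041] 253 [0.627 0.095 0.04 ] 254
238 [0.624 0.123 0.041] 253 [0.633 0.096 0.039] 254
242 [0.631 0.125 0.04 ] 253 [0.639 0.098 0.038] 254
246 [0.636 0.126 0.04 ] 252 [0.644 0.099 0.039] 254
250 [0.643 0.128 0.038] 252 [0.65  0.101 0.04 ] 254
254 [ 0.666  0.134 -0.001] 131 [ 0.674  0.104 -0.001] 129
258 [ 0.673  0.136 -0.002] 127 [ 0.681  0.106 -0.002] 126
```

```bash
python3 - <<'E'
from h import *
s=dict(np.load("s2.npz")); W=world(s); g=cv2.cvtColor(s["color"],cv2.COLOR_RGB2GRAY)
print(proj(s,[.5655,.1059,.049]),proj(s,[.5655,.1059,.068]))
u0=int(round(proj(s,[.5655,.1059,.068])[0]))
for v in range(205,250,2): print(v,W[v,u0].round(3),g[v,u0])
a=dict(np.load("w2.npz"))["color"][200:275,235:335][:,:,::-1]; b=s["color"][195:270,200:300][:,:,::-1]
cv2.imwrite("pics/z2.png",cv2.resize(np.hstack([a,b]),(800,300),interpolation=0))
E
```

```text
(np.float64(247.62871397087423), np.float64(238.79990488020704)) (np.float64(247.28020545830438), np.float64(232.3450843235462))
205 [0.572 0.12  0.155] 157
207 [0.572 0.119 0.149] 159
209 [0.573 0.119 0.145] 160
211 [0.573 0.12  0.14 ] 162
213 [0.574 0.12  0.135] 168
215 [0.574 0.12  0.13 ] 166
217 [0.573 0.119 0.123] 174
219 [0.575 0.12  0.119] 176
221 [0.574 0.119 0.112] 170
223 [0.574 0.118 0.106] 160
225 [0.576 0.121 0.103] 165
227 [0.575 0.119 0.096] 166
229 [ 0.506  0.025 -0.003] 103
231 [0.569 0.11  0.076] 27
233 [0.572 0.114 0.075] 29
235 [0.574 0.116 0.071] 28
237 [0.573 0.114 0.063] 25
239 [0.572 0.113 0.056] 27
241 [0.572 0.112 0.05 ] 28
243 [0.571 0.11  0.042] 115
245 [0.574 0.114 0.04 ] 157
247 [0.579 0.121 0.042] 158
249 [0.585 0.128 0.044] 251
```

View pics/z2.png

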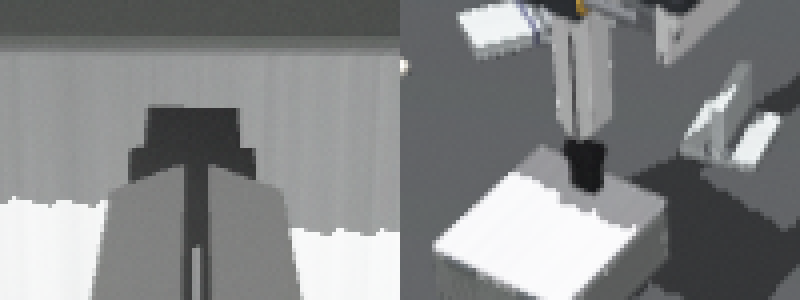

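Both views show the shut fingertips ending above the black grip, at z ≈ 0.09, though tool_pos says 0.049. So the reported TCP z seems to read about 40 mm low, while xy fits. I'll open, go down partway and check this.

```bash
python3 -m creep '[[[0,0,0,0],[0,0,0,0],[0,0,0,0],[0,0,10,0],[0,0,10,0],[0,0,5,0],[0,0,0,0]]]' 0.6
python3 - <<'E'
from h import *
print(get_obs())
s=snapshot("scene"); np.savez("s3.npz",**s); W=world(s); g=cv2.cvtColor(s["color"],cv2.COLOR_RGB2GRAY)
X=W[180:260,200:310].reshape(-1,3); c=np.array([.566,.106]); u=np.array([.962,.272]); v=np.array([-.272,.962])
a=(X[:,:2]-c)@u; b=(X[:,:2]-c)@v
for lo,hi in ((.02,.05),(-.05,-.02)):
    k=(abs(a)<.02)&(b>lo)&(b<hi)&(X[:,2]>.05); print(k.sum(), np.sort(X[k][:,2])[:6].round(3))
E
```

```text
time: 5.0
tool_pos: [0.5648, 0.1059, 0.0233]
ee_rot: [3.141, -0.002, -2.863]
wrist_force: [-0.0, 0.6, -0.5]
width: 0.056
{'time': 5.0, 'joint_positions': array([ 8.65518442e-02,  2.16292096e-01,  1.52082220e+00,  1.38416063e-04,
        1.40631264e+00, -1.76329378e+00]), 'qvel': array([ 0.00111797, -0.00983327, -0.01650277, -0.00092817,  0.00427428,
        0.00135902]), 'joint_torque': array([-3.17719947e-03, -3.72995174e+01, -2.81089550e+01, -2.92460545e-02,
        5.70758362e-02,  3.53317580e-05]), 'tool_pos': array([0.56484614, 0.10587647, 0.02325045]), 'ee_rot': array([ 3.14110775e+00, -1.77429082e-03, -2.86256572e+00]), 'wrist_force': array([-0.02490356,  0.60818584, -0.45959992]), 'wrist_torque': array([ 0.02875919, -0.06063997,  0.04255977]), 'width': 0.05604813961061023}
436 [0.056 0.06  0.061 0.062 0.062 0.063]
327 [0.057 0.059 0.059 0.06  0.06  0.06 ]
```

```bash
python3 -m creep '[[[1,0,4,0],[1,0,4,0],[0,0,3,0],[0,0,0,0]]]' 0.6 && python3 -m creep '[[[0,0,0,0],[0,0,0,0],[0,0,0,0],[0,0,0,0],[0,0,0,0],[0,0,0,0],[0,0,0,0]]]' 0
```

```text
time: 5.55
tool_pos: [0.5633, 0.1054, 0.0129]
ee_rot: [3.141, -0.001, -2.862]
wrist_force: [0.0, 0.8, -1.1]
width: 0.0562
time: 6.42
tool_pos: [0.5639, 0.1048, 0.0134]
ee_rot: [-3.141, 0.0, -2.863]
wrist_force: [0.9, -3.8, 0.2]
width: 0.0199
```

```bash
python3 -m creep '[[[-4.5,0,-10.1,0],[-5.7,0,-9.5,0],[-6.8,0,-8.7,0],[-7.9,0,-7.8,0],[-8.7,0,-6.8,0],[-9.5,0,-5.7,0],[-10.1,0,-4.5,0]]]' && python3 -m creep '[[[-10.6,0,-3.2,0],[-10.9,0,-1.9,0],[-11.1,0,-0.6,0],[-11.1,0,0.8,0],[-10.9,0,2.1,0],[0,0,0,0]]]'
```

```text
time: 7.3
tool_pos: [0.613, 0.1186, 0.0652]
ee_rot: [-3.141, -0.007, -2.863]
wrist_force: [-0.6, -5.6, -5.6]
width: 0.0197
time: 8.05
tool_pos: [0.6674, 0.1339, 0.0701]
ee_rot: [-3.14, -0.002, -2.863]
wrist_force: [0.1, -5.2, -0.5]
width: 0.0196
```

```bash
python3 -m creep '[[[-10.5,0,3.4,0],[-10,0,4.7,0],[-9.4,0,5.9,0],[0,0,0,0],[0,0,0,0]]]' && python3 -m creep '[[[0,0,0,0],[0,0,0,0],[0,0,0,0],[0,0,0,0],[0,0,-20,0],[0,0,-40,0],[0,0,-50,0],[0,0,-50,0]]]' 0.6
python3 - <<'E'
from h import *
s=snapshot("scene"); t=snapshot("top"); np.savez("s4.npz",**s); np.savez("t4.npz",**t)
A=s["color"][150:330,130:370][:,:,::-1]; B=t["color"][110:290,180:420][:,:,::-1]
cv2.imwrite("pics/v4.png",cv2.resize(np.hstack([A,B]),(800,300),interpolation=2))
togo(388.7,226,200,None)
E
```

```text
time: 8.68
tool_pos: [0.6978, 0.1424, 0.0578]
ee_rot: [-3.139, 0.004, -2.863]
wrist_force: [1.2, -4.4, 1.9]
width: 0.0196
time: 9.68
tool_pos: [0.6959, 0.1434, 0.2186]
ee_rot: [-3.142, 0.002, -2.862]
wrist_force: [-0.7, 0.7, -0.4]
width: 0.0562
tool shift mm [275.9 164.6  21.4] yaw -164.0 tcp [698.9 143.8 226.4]
```

View pics/v4.png

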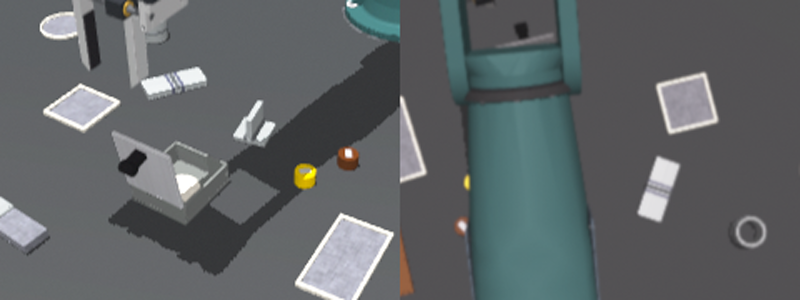

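The lid stands well open with the pad visible. Next I go to the brown mount, clear of the yellow one.

```bash
python3 -m creep '[[[40,24,0,0],[50,30,0,0],[50,30,0,0],[50,30,15,0],[45,27,30,0],[41,24,40,0],[0,0,20,0],[0,0,0,0]]]'
python3 - <<'E'
from h import *
togo(388.7,226,-25,None)
s=snapshot("wrist"); np.savez("w5.npz",**s); cv2.imwrite("pics/w5.png",s["color"][:,:,::-1])
W=world(s);h=cv2.cvtColor(s["color"],cv2.COLOR_RGB2HSV)
m=((h[...,0]<15)&(h[...,1]>90)).astype(np.uint8)
n,l,st,c=cv2.connectedComponentsWithStats(m)
for i in range(1,n):
    if st[i][4]>80: print(st[i],c[i],cast(s,c[i],.02)*1000, W[l==i].mean(0)*1000)
print(proj(s,[.3887,.226,.02]))
E
```

```text
time: 10.78
tool_pos: [0.3835, 0.2255, 0.109]
ee_rot: [-3.141, -0.003, -2.862]
wrist_force: [1.0, -0.8, -0.4]
width: 0.0562
tool shift mm [ -5.5  -1.  134. ] yaw -164.0 tcp [383.5 225.5 109. ]
[  382   117    94   134 10044] [426.67204301 182.21794106] [[327.00029941 350.21353577]] [329.49088946 358.88287248   2.76409487]
[270 188  30  34 626] [284.65175719 204.08306709] [[384.47766319 227.43631508]] [385.18277249 227.66018832  17.35905364]
[ 464  289   72   48 2051] [510.56899074 311.15797172] [[431.48448895 490.17125749]] [438.11580537 504.96849553   4.47571508]
[514 371   9  21  96] [517.83333333 380.8125    ] [[511.5174533 539.8388555]] [487.55911591 499.89990334  56.1488906 ]
(np.float64(282.01142247973195), np.float64(207.7449907469839))
```

View pics/w5.png

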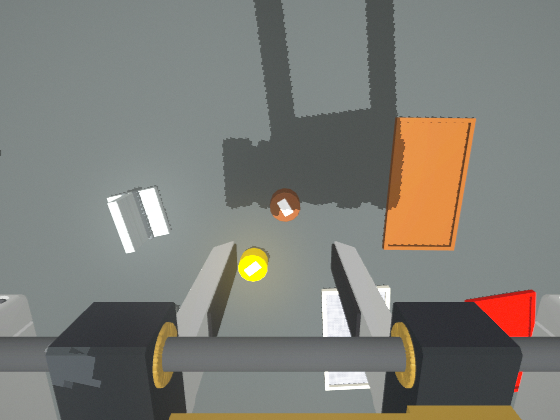

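Mount at (285,204) lies between the fingers, yellow at (253,265) clear on the far side. Descending.

```bash
python3 -m creep '[[[-4,0,40,0],[0,0,40,0],[0,0,25,0],[0,0,15,0],[0,0,8,0],[0,0,0,0]]]'
python3 - <<'E'
from h import *
print(get_obs()['wrist_force'],get_obs()['tool_pos'])
s=snapshot("scene"); np.savez("s6.npz",**s);W=world(s);X=W.reshape(-1,3)
for b in (1,-1):
    c=np.array([.3875,.2265])+b*np.array([-.276,.961])*.036
    k=(np.hypot(*(X[:,:2]-c).T)<.022)&(X[:,2]>.008); print(k.sum(),np.sort(X[k][:,2])[:8].round(3))
s=snapshot("wrist"); np.savez("w6.npz",**s)
A=dict(np.load("s6.npz"))["color"][180:290,280:427][:,:,::-1]
cv2.imwrite("pics/v6.png",np.hstack([cv2.resize(A,(400,300),interpolation=2),cv2.resize(s["color"][:,:,::-1],(400,300))]))
E
```

```text
time: 11.58
tool_pos: [0.3898, 0.2272, -0.0172]
ee_rot: [3.141, 0.001, -2.863]
wrist_force: [0.9, 0.8, 0.2]
width: 0.0563
[0.89969237 0.78118485 0.23467259] [ 0.38977648  0.22719349 -0.01722301]
996 [0.01  0.015 0.019 0.019 0.02  0.021 0.023 0.023]
480 [0.017 0.019 0.02  0.02  0.02  0.021 0.021 0.021]
```

View pics/v6.png

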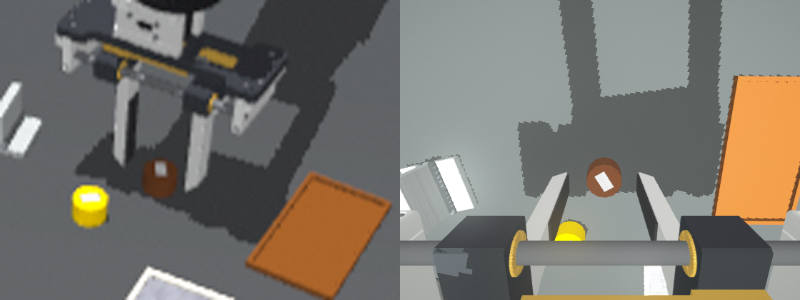

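```bash
python3 -m creep '[[[0,0,6,0],[0,0,4,0],[0,0,3,0],[0,0,1,0],[0,0,0,0]]]' && python3 -m creep '[[[0,0,0,0],[0,0,0,0],[0,0,0,0],[0,0,0,0],[0,0,0,0],[0,0,0,0]]]' 0.1 && python3 -m creep '[[[0,0,-20,0],[0,0,-40,0],[0,0,-50,0],[0,0,-30,0],[0,0,0,0]]]'
python3 -c "
from h import *
togo(599,115,110,None)"
```

```text
time: 12.3
tool_pos: [0.389, 0.227, -0.0319]
ee_rot: [3.142, -0.0, -2.862]
wrist_force: [-0.5, 0.0, -1.2]
width: 0.0565
time: 13.05
tool_pos: [0.3891, 0.2271, -0.0317]
ee_rot: [3.141, 0.0, -2.863]
wrist_force: [-0.4, -0.1, 0.4]
width: 0.0294
time: 13.68
tool_pos: [0.3909, 0.2277, 0.1108]
ee_rot: [3.141, 0.006, -2.863]
wrist_force: [0.3, -0.5, -1.4]
width: 0.0294
tool shift mm [-169.  -165.7    1.7] yaw -164.0 tcp [390.9 227.7 110.8]
```

```bash
python3 -m creep '[[[-30,-29,0,0],[-40,-40,0,0],[-40,-40,0,0],[-40,-38,0,0],[-19,-18,0,0],[0,0,0,0],[0,0,0,0]]]'
python3 - <<'E'
from h import *
togo(599.5,115.2,-28,None)
s=snapshot("wrist"); np.savez("w7.npz",**s); W=world(s); cv2.imwrite("pics/w7.png",s["color"][:,:,::-1])
E
```

```text
time: 14.55
tool_pos: [0.5953, 0.1154, 0.1064]
ee_rot: [3.14, -0.003, -2.862]
wrist_force: [0.1, -0.4, -0.5]
width: 0.0292
tool shift mm [ -4.4  -1.5 134.3] yaw -164.0 tcp [595.3 115.4 106.4]
```

View pics/w7.png

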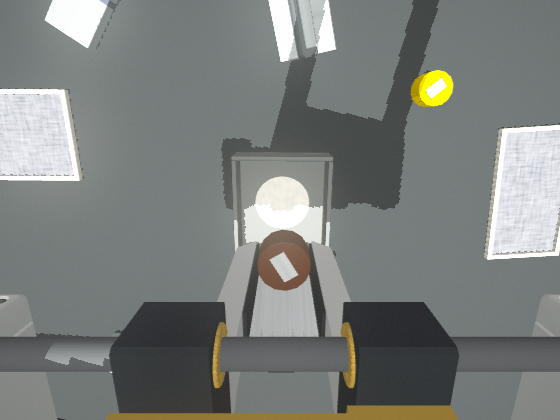

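```bash
python3 - <<'E'
from h import *
s=dict(np.load("w7.npz"))
print(proj(s,[.5995,.1152,.004]), cast(s,[[282,176],[256,202],[309,202],[282,153]],.004)*1000, cast(s,[[233,155],[332,155]],.034)*1000)
print(cast(s,[[284,262]],.142+.02-.0)*1000)
E
```

```text
(np.float64(281.62895113582994), np.float64(203.05440219554148)) [[572.99843857 108.04414473]
 [605.51418726  90.20950025]
 [590.90105298 141.26906114]
 [551.49987524 101.92528773]] [[561.63774586  60.59660176]
 [537.91719014 143.49343798]]
[[588.95519959 114.52382024]]
```

```bash
python3 -m creep '[[[-5,-2,0,0],[0,0,40,0],[0,0,40,0],[0,0,25,0],[0,0,15,0],[0,0,8,0],[0,0,2,0],[0,0,0,0]]]'
python3 -c "
from h import *
togo(600.5,115.2,-28,None);print(get_obs()['wrist_force'])"
```

```text
time: 15.6
tool_pos: [0.6032, 0.1145, -0.0207]
ee_rot: [-3.141, 0.002, -2.862]
wrist_force: [-0.1, 0.1, -0.3]
width: 0.0293
tool shift mm [2.4 1.4 7.3] yaw -164.0 tcp [603.2 114.5 -20.7]
[-0.09890191  0.07527242 -0.29529332]
```

```bash
python3 -m creep '[[[2,1,2,0],[0,0,2,0],[0,0,1,0],[0,0,1,0],[0,0,0,0]]]'; python3 -m creep '[[[0,0,1,0],[0,0,0.5,0],[0,0,0,0]]]'
```

```text
time: 16.23
tool_pos: [0.6002, 0.1148, -0.0277]
ee_rot: [3.142, 0.0, -2.863]
wrist_force: [-0.9, 0.4, 0.9]
width: 0.0294
time: 16.6
tool_pos: [0.6002, 0.1148, -0.0277]
ee_rot: [-3.142, 0.0, -2.862]
wrist_force: [-2.7, -1.3, 7.0]
width: 0.0292
```

Contact at the floor (7 N up). Release, lift, and check.

```bash
python3 -m creep '[[[0,0,-0.5,0],[0,0,0,0],[0,0,0,0],[0,0,0,0],[0,0,0,0]]]' 0.48 && python3 -m creep '[[[0,0,-10,0],[0,0,-30,0],[0,0,-50,0],[0,0,-50,0],[0,0,-30,0],[20,0,0,0],[0,0,0,0]]]'
python3 - <<'E'
from h import *
s=snapshot("wrist"); np.savez("w8.npz",**s); a=s["color"][60:330,150:450][:,:,::-1]
t=snapshot("scene"); np.savez("s8.npz",**t); b=t["color"][180:310,150:294][:,:,::-1]
cv2.imwrite("pics/v8.png",np.hstack([cv2.resize(a,(400,360)),cv2.resize(b,(400,360),interpolation=2)]))
h=cv2.cvtColor(s["color"],cv2.COLOR_RGB2HSV); m=((h[...,0]<15)&(h[...,1]>90)).astype(np.uint8); m=cv2.morphologyEx(m,cv2.MORPH_CLOSE,np.ones((9,9)))
n,l,st,c=cv2.connectedComponentsWithStats(m)
for i in range(1,n):
    if st[i][4]>80: print(st[i],c[i],cast(s,c[i],.02)*1000)
X=world(t).reshape(-1,3); d=(X[:,:2]-[.649,.1286]); a_=d@[.962,.272]; b_=d@[-.272,.962]
k=(abs(b_)<.05)&(X[:,2]>.06)&(X[:,2]<.16)&(a_>-.02)&(a_<.08); P=np.c_[a_[k],X[k,2]]; print(k.sum(), [(z,np.median(P[abs(P[:,1]-z)<.004,0]).round(3)) for z in (.07,.08,.09,.1,.11,.12,.13)])
togo(0,0,0)
E
```

```text
time: 17.23
tool_pos: [0.6001, 0.1148, -0.029]
ee_rot: [3.141, -0.0, -2.862]
wrist_force: [-0.8, -0.3, -0.2]
width: 0.0451
time: 18.1
tool_pos: [0.5808, 0.1092, 0.1428]
ee_rot: [-3.141, 0.002, -2.863]
wrist_force: [0.3, 0.2, 0.3]
width: 0.0449
[547  36  13  56 382] [555.14921466  71.95811518] [[394.45789446 326.04390323]]
[271 199  27  26 496] [283.86491935 211.91733871] [[599.95755467 115.47815737]]
793 [(0.07, np.float64(0.014)), (0.08, np.float64(0.016)), (0.09, np.float64(0.018)), (0.1, np.float64(0.02)), (0.11, np.float64(0.022)), (0.12, np.float64(0.028)), (0.13, np.float64(0.024))]
tool shift mm [588.7  54.9 141. ] yaw -164.0 tcp [581.  109.4 141.2]
```

View pics/v8.png

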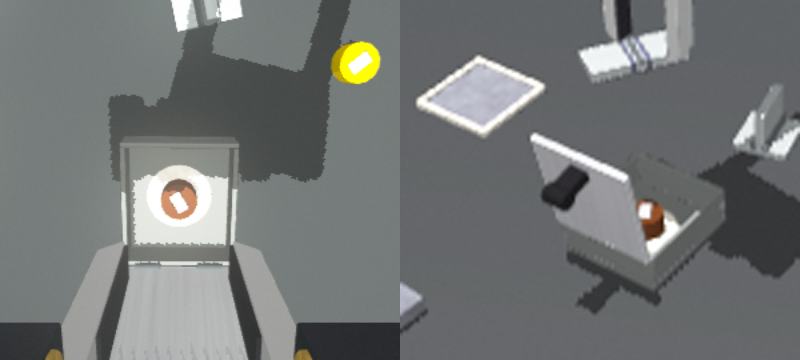

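Mount is centred on the pad. Re-gripping the lid by the ends of its grip.

```bash
python3 -m creep '[[[-40,0,-20,0],[-50,0,-20,0],[-31,0,0,0],[0,0,40,0],[0,0,40,0],[0,0,30,0],[0,0,14,0],[0,0,0,0]]]' 0.6
python3 -c "
from h import *
togo(698,143,56,None);print(get_obs()['wrist_force'])"
```

```text
time: 19.2
tool_pos: [0.6966, 0.1426, 0.0555]
ee_rot: [3.141, -0.003, -2.863]
wrist_force: [0.5, -0.1, -0.1]
width: 0.0565
tool shift mm [-1.4 -0.  -0.5] yaw -164.0 tcp [696.6 142.6  55.5]
[ 0.48617033 -0.11568872 -0.10997647]
```

```bash
python3 -m creep '[[[0,0,0,0],[0,0,0,0],[0,0,0,0],[0,0,0,0],[0,0,0,0],[0,0,0,0]]]' 0 && python3 -m creep '[[[9.4,0,-5.9,0],[10,0,-4.7,0],[10.5,0,-3.4,0],[10.9,0,-2.1,0],[11.1,0,-0.8,0],[11.1,0,0.6,0],[10.9,0,1.9,0],[10.6,0,3.2,0]]]'
```

```text
time: 19.95
tool_pos: [0.6977, 0.1423, 0.0578]
ee_rot: [-3.141, 0.001, -2.863]
wrist_force: [1.4, -1.4, 2.3]
width: 0.0196
time: 20.95
tool_pos: [0.6166, 0.1196, 0.0687]
ee_rot: [3.142, 0.003, -2.862]
wrist_force: [6.3, 0.2, -7.1]
width: 0.0198
```

```bash
python3 -m creep '[[[10.1,0,4.5,0],[9.5,0,5.7,0],[8.7,0,6.8,0],[7.9,0,7.8,0],[6.8,0,8.7,0],[5.7,0,9.5,0],[4.5,0,10.1,0],[0,0,0,0]]]'; python3 -m creep '[[[0,0,1,0],[0,0,0,0]]]'
```

```text
time: 21.95
tool_pos: [0.5618, 0.1043, 0.0148]
ee_rot: [3.141, -0.005, -2.862]
wrist_force: [-4.6, -1.2, 2.9]
width: 0.0197
time: 22.2
tool_pos: [0.5617, 0.1042, 0.0144]
ee_rot: [3.141, -0.007, -2.862]
wrist_force: [-7.4, -2.4, 5.1]
width: 0.0196
```

```bash
python3 -m creep '[[[0,0,0,0],[0,0,0,0],[0,0,0,0],[0,0,-20,0],[0,0,-30,0],[-5,0,-5,0],[0,0,0,0]]]' 0.6 && python3 -m creep '[[[0,0,0,0],[0,0,0,0],[0,0,0,0],[0,0,0,0],[0,0,0,0],[0,0,10,0],[0,0,8,0],[0,0,4,0]]]' 0 && python3 -m creep '[[[0,0,2,0],[0,0,1,0],[0,0,1,0],[0,0,0,0]]]'
```

```text
time: 23.08
tool_pos: [0.57, 0.1062, 0.069]
ee_rot: [3.141, 0.0, -2.862]
wrist_force: [0.5, -0.1, -0.1]
width: 0.0563
time: 24.08
tool_pos: [0.5689, 0.106, 0.0459]
ee_rot: [3.141, -0.002, -2.862]
wrist_force: [-0.2, -0.8, 0.7]
width: 0.0003
time: 24.58
tool_pos: [0.5698, 0.1061, 0.0434]
ee_rot: [3.142, 0.0, -2.862]
wrist_force: [-0.2, -0.6, 0.3]
width: 0.0008
```

```bash
python3 -m creep '[[[0,0,2,0],[0,0,2,0],[0,0,0,0]]]'; python3 -m creep '[[[0,0,1.5,0],[0,0,1.5,0],[0,0,0,0]]]'; python3 -m creep '[[[0,0,1.5,0],[0,0,0,0]]]'
```

```text
time: 24.95
tool_pos: [0.5696, 0.106, 0.0395]
ee_rot: [3.142, -0.0, -2.862]
wrist_force: [-1.5, -0.1, 2.4]
width: 0.0005
time: 25.32
tool_pos: [0.5698, 0.106, 0.039]
ee_rot: [-3.141, 0.001, -2.862]
wrist_force: [-5.2, -0.5, 10.1]
width: 0.0003
time: 25.58
tool_pos: [0.5698, 0.106, 0.0389]
ee_rot: [-3.141, 0.001, -2.862]
wrist_force: [-7.6, -0.7, 15.9]
width: 0.0003
```

Lid pressed to its stop at tool z 38.9, so the tip offset is about 35 mm. Lift off and go to the tee.

```bash
python3 -m creep '[[[0,0,-10,0],[0,0,-40,0],[0,0,-40,0],[40,0,0,0],[50,0,0,-6],[25,0,0,-6],[0,0,0,0],[0,0,0,0]]]' 
python3 - <<'E'
from h import *
s=snapshot("wrist"); np.savez("w9.npz",**s); W=world(s); 
t=snapshot("scene"); X=world(t)
Z=W[...,2]; d=np.hypot(W[...,0]-.4407,W[...,1]-.0881)
m=(d<.045)&(Z>.036)&(Z<.055); P=W[m][:,:2]*1000; print('web wrist',cv2.minAreaRect(P.astype(np.float32)),m.sum(),rect(s,m,.044))
# lid check
L=W.reshape(-1,3); 
for n,w in (('w',L),('s',X.reshape(-1,3))):
    dd=w[:,:2]-[.5995,.1152]; a=dd@[.962,.272]; b=dd@[-.272,.962]
    k=(abs(a+.0)<.046)&(abs(b)<.04)&(abs(b)>.015)&(w[:,2]>.03)&(w[:,2]<.06); print(n,k.sum(),np.polyfit(a[k],w[k,2],1))
togo(440.7,88.1,110,28.2)
E
```

```text
time: 26.58
tool_pos: [0.4608, 0.0721, 0.1248]
ee_rot: [-3.141, 0.001, -2.654]
wrist_force: [0.9, 0.3, 0.1]
width: 0.0003
web wrist ((441.0079040527344, 88.46200561523438), (50.13435363769531, 8.98214340209961), 27.96891212463379) 522 [440.2, 87.8, 50.5, 9.2, 27.5]
w 338 [-0.00848064  0.03868183]
s 595 [0.00158879 0.03918035]
tool shift mm [10.3 23.5 14.6] yaw -152.0 tcp [460.8  72.2 124.6]
turn -0.2 or 179.8 j6 -116.0
```

Lid slope reads about 0 in both views, so it is shut. Web at (441, 88.3), 28°.

```bash
python3 -m creep '[[[10,23,0,0],[0,0,30,0],[0,0,40,0],[0,0,35,0],[0,0,22,0],[0,0,12,0],[0,0,7,0],[0,0,0,0]]]' 0.5
python3 -c "
from h import *
togo(441,88.3,-22,28)"
python3 -m creep '[[[0,0,0,0],[0,0,0,0],[0,0,0,0],[0,0,0,0],[0,0,0,0],[0,0,0,0]]]' 0
```

```text
time: 27.68
tool_pos: [0.4408, 0.0876, -0.0211]
ee_rot: [-3.142, 0.0, -2.653]
wrist_force: [-0.4, 0.2, -0.2]
width: 0.047
tool shift mm [-0.5  0.5  0.9] yaw -152.0 tcp [440.8  87.6 -21.1]
turn -0.0 or 180.0 j6 -114.0
time: 28.42
tool_pos: [0.4404, 0.0876, -0.021]
ee_rot: [3.141, 0.0, -2.653]
wrist_force: [-1.1, 1.1, 1.2]
width: 0.0087
```

```bash
python3 -m creep '[[[0,0,-15,0],[0,0,-35,0],[0,0,-40,0],[0,0,0,6],[0,0,0,6],[0,0,0,0]]]'
python3 -c "
from h import *
togo(601.5,-134,60,15.7)"
```

```text
time: 29.18
tool_pos: [0.4401, 0.0875, 0.069]
ee_rot: [3.142, -0.0, -2.861]
wrist_force: [-0.1, -0.4, -3.0]
width: 0.0091
tool shift mm [ -93.9 -257.5    8.9] yaw -163.9 tcp [440.1  87.5  69. ]
turn 0.4 or -179.6 j6 -102.1
```

```bash
python3 -m creep '[[[-12,-32,0,0],[-18,-50,0,0],[-18,-50,0,0],[-18,-50,0,0],[-18,-50,0,0],[-10,-25,0,0],[0,0,0,0],[0,0,0,0]]]'
python3 - <<'E'
from h import *
togo(601.5,-134,-19,15.7)
s=snapshot("wrist"); np.savez("w10.npz",**s); cv2.imwrite("pics/w10.png",s["color"][:,:,::-1])
print(proj(s,[.6015,-.134,.002]))
c=np.array([601.5,-134]);u=np.array([.963,.271]);v=np.array([-.271,.963])
print([tuple(np.round(proj(s,np.r_[(c+42*(a*u+b*v))/1000,.006]))) for a,b in ((-1,-1),(-1,1),(1,1),(1,-1))])
E
```

```text
time: 30.18
tool_pos: [0.6007, -0.1328, 0.0682]
ee_rot: [3.14, -0.001, -2.861]
wrist_force: [0.1, -0.1, -2.6]
width: 0.0087
tool shift mm [-0.5 -1.5 87.2] yaw -163.9 tcp [ 600.7 -132.8   68.2]
turn 0.4 or -179.6 j6 -123.8
(np.float64(281.34371863876424), np.float64(209.56395810753403))
[(np.float64(232.0), np.float64(163.0)), (np.float64(331.0), np.float64(163.0)), (np.float64(327.0), np.float64(255.0)), (np.float64(235.0), np.float64(255.0))]
```

View pics/w10.png

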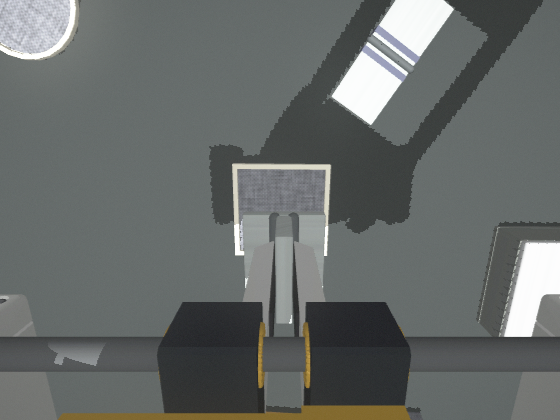

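The tray corners (233,164)–(330,255) match the prediction. Lowering the tee.

```bash
python3 -m creep '[[[0,-1,20,0],[0,0,30,0],[0,0,20,0],[0,0,10,0],[0,0,4,0],[0,0,0,0]]]'; python3 -m creep '[[[0,0,1.5,0],[0,0,1,0],[0,0,0,0],[0,0,0,0]]]'
```

```text
time: 30.98
tool_pos: [0.6023, -0.1347, -0.0147]
ee_rot: [-3.141, 0.001, -2.862]
wrist_force: [0.1, 0.6, -1.9]
width: 0.0086
time: 31.48
tool_pos: [0.6018, -0.1346, -0.0176]
ee_rot: [-3.142, 0.0, -2.863]
wrist_force: [-0.0, 0.0, -3.5]
width: 0.0088
```

```bash
python3 -m creep '[[[0,0,1,0],[0,0,0,0]]]'
```

```text
time: 31.72
tool_pos: [0.6016, -0.1345, -0.0189]
ee_rot: [3.141, -0.0, -2.862]
wrist_force: [0.3, 0.3, -2.4]
width: 0.0088
```

```bash
python3 -m creep '[[[0,0,0.5,0],[0,0,0,0]]]'; python3 -m creep '[[[0,0,0.5,0],[0,0,0,0]]]'
```

```text
time: 31.98
tool_pos: [0.6018, -0.1346, -0.0189]
ee_rot: [3.142, 0.0, -2.863]
wrist_force: [-1.2, 0.5, -1.2]
width: 0.0088
time: 32.22
tool_pos: [0.6018, -0.1346, -0.019]
ee_rot: [-3.142, 0.0, -2.862]
wrist_force: [-2.6, 0.7, 3.1]
width: 0.0085
```

```bash
python3 -m creep '[[[0,0,0,0],[0,0,0,0],[0,0,0,0],[0,0,-20,0],[0,0,-40,0],[0,0,-40,0],[0,0,-20,0]]]' 0.4 && python3 -m creep '[[[0,0,0,10],[0,0,0,10],[0,0,0,10],[0,0,0,4],[0,0,0,0],[0,0,0,0]]]' 0.6
python3 - <<'E'
from h import *
s=snapshot("wrist"); np.savez("w11.npz",**s); 
c=s["color"];g=cv2.cvtColor(c,cv2.COLOR_RGB2GRAY)
u,v=map(int,proj(s,[.457,-.0885,.012])); print(u,v)
W=world(s);d=np.hypot(W[...,0]-.457,W[...,1]+.0885); m=(d<.062)&(g>140)&(W[...,2]>.005); print(rect(s,m,.012),m.sum())
t=snapshot("scene");Z=world(t);m=(np.hypot(Z[...,0]-.6015,Z[...,1]+.134)<.045)&(Z[...,2]>.036)&(Z[...,2]<.06);P=Z[m];print('tee',cv2.minAreaRect((P[:,:2]*1000).astype(np.float32)),np.median(P[:,2]))
togo(456.8,-88.6,60,162)
E
```

```text
time: 33.1
tool_pos: [0.6037, -0.1352, 0.1055]
ee_rot: [-3.138, 0.006, -2.862]
wrist_force: [0.8, -0.3, -0.2]
width: 0.0378
time: 33.85
tool_pos: [0.6021, -0.1347, 0.1012]
ee_rot: [3.142, 0.001, 2.828]
wrist_force: [-0.1, -0.0, -0.8]
width: 0.0564
282 25
[482.6, -96.7, 45.5, 39.6, 162.0] 3855
tee ((606.127197265625, -132.44960021972656), (51.52466583251953, 11.828080177307129), 14.501439094543457) 0.043325036937043884
tool shift mm [152.2  -1.   40.6] yaw 162.0 tcp [ 601.9 -134.6  100.7]
turn 0.0 or -180.0 j6 -89.9
```

```bash
python3 -m creep '[[[40,0,0,0],[50,0,0,0],[40,0,20,0],[22,-1,15,0],[0,0,5,0],[0,0,0,0]]]'
python3 - <<'E'
from h import *
s=snapshot("wrist"); np.savez("w12.npz",**s); W=world(s)
g=cv2.cvtColor(s["color"],cv2.COLOR_RGB2GRAY)
d=np.hypot(W[...,0]-.457,W[...,1]+.0885); m=(d<.062)&(W[...,2]>.006)&(W[...,2]<.02); print(rect(s,m,.012),m.sum())
togo(456.8,-88.6,-32,162)
E
```

```text
time: 34.7
tool_pos: [0.4578, -0.0889, 0.0606]
ee_rot: [3.141, 0.001, 2.827]
wrist_force: [-0.3, -0.6, 0.8]
width: 0.0563
[456.1, -88.8, 99.1, 42.9, 162.0] 5379
tool shift mm [ 1.6 -0.1 92.9] yaw 162.0 tcp [458.2 -89.   60.9]
turn -0.0 or 180.0 j6 -90.0
```

```bash
python3 -m creep '[[[1,0,25,0],[0,0,30,0],[0,0,20,0],[0,0,11,0],[0,0,5,0],[0,0,1,0],[0,0,0,0]]]' && python3 -m creep '[[[0,0,0,0],[0,0,0,0],[0,0,0,0],[0,0,0,0],[0,0,0,0]]]' 0.2 && python3 -m creep '[[[0,0,-10,0],[0,0,-30,0],[0,0,-40,0],[0,0,-20,-8],[0,0,0,-10],[0,0,0,-10],[0,0,0,-10],[0,0,0,0]]]'
python3 -c "
from h import *
togo(522.5,350.5,60,19.6)"
```

```text
time: 35.62
tool_pos: [0.4567, -0.0885, -0.031]
ee_rot: [3.141, 0.002, 2.827]
wrist_force: [-0.7, 0.5, 0.8]
width: 0.0568
time: 36.25
tool_pos: [0.4562, -0.0885, -0.0313]
ee_rot: [-3.141, 0.001, 2.827]
wrist_force: [-1.1, -1.6, 4.4]
width: 0.0395
time: 37.25
tool_pos: [0.4552, -0.0878, 0.0675]
ee_rot: [3.14, -0.001, -2.795]
wrist_force: [0.6, -0.7, -4.0]
width: 0.0396
tool shift mm [-212.3  389.3    7.9] yaw -160.1 tcp [455.2 -87.8  67.5]
turn 0.3 or -179.7 j6 -127.8
```

```bash
python3 -m creep '[[[-14,26,-5,0],[-26,47,0,0],[-27,50,0,0],[-27,50,0,0],[-27,50,0,0],[-27,50,0,0],[-27,49,0,0],[-22,40,0,0]]]'; python3 -m creep '[[[-14,25,0,0],[0,0,0,0],[0,0,0,0]]]'
python3 - <<'E'
from h import *
togo(522.5,350.5,-29,19.6)
s=snapshot("wrist"); np.savez("w13.npz",**s); cv2.imwrite("pics/w13.png",s["color"][:,:,::-1])
c=np.array([522.5,350.5]);t=np.radians(19.6);u=np.array([np.cos(t),np.sin(t)]);v=np.array([-u[1],u[0]])
print([tuple(np.round(proj(s,np.r_[(c+67*a*u+37*b*v)/1000,.006]))) for a,b in ((-1,-1),(-1,1),(1,1),(1,-1))])
E
```

```text
time: 38.25
tool_pos: [0.5168, 0.3215, 0.0725]
ee_rot: [3.141, -0.001, -2.795]
wrist_force: [0.9, 0.0, -3.4]
width: 0.0396
time: 38.62
tool_pos: [0.5214, 0.3468, 0.0725]
ee_rot: [-3.141, -0.002, -2.794]
wrist_force: [-0.2, 0.7, -4.5]
width: 0.0395
tool shift mm [ -2.5   3.2 101.5] yaw -160.1 tcp [521.4 346.8  72.5]
turn 0.3 or -179.7 j6 -81.4
[(np.float64(243.0), np.float64(135.0)), (np.float64(331.0), np.float64(135.0)), (np.float64(325.0), np.float64(279.0)), (np.float64(247.0), np.float64(279.0))]
```

View pics/w13.png

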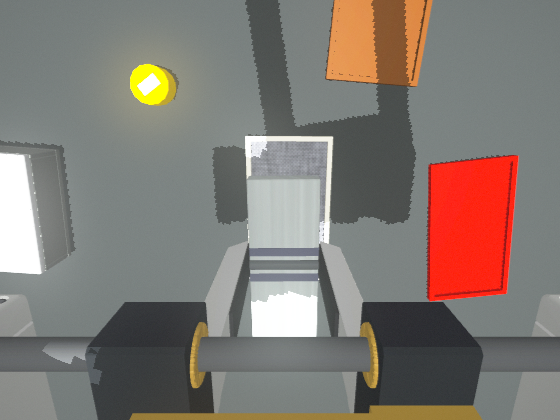

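Tray corners at (246,137),(333,137) are within about 2 px of prediction. Nudge and lower.

```bash
python3 -m creep '[[[-2,4,20,0],[0,0,30,0],[0,0,25,0],[0,0,15,0],[0,0,5,0],[0,0,1,0],[0,0,0,0]]]'; python3 -m creep '[[[0,0,1.5,0],[0,0,1.5,0],[0,0,0,0]]]'; python3 -m creep '[[[0,0,1,0],[0,0,0,0]]]'
```

```text
time: 39.55
tool_pos: [0.5233, 0.3525, -0.0215]
ee_rot: [3.141, 0.002, -2.793]
wrist_force: [-0.2, 0.1, -3.8]
width: 0.0394
time: 39.92
tool_pos: [0.5223, 0.352, -0.0258]
ee_rot: [3.142, -0.0, -2.793]
wrist_force: [0.6, -0.1, -3.3]
width: 0.0394
time: 40.17
tool_pos: [0.5224, 0.352, -0.0268]
ee_rot: [3.142, -0.0, -2.793]
wrist_force: [-0.3, 0.6, -2.9]
width: 0.0396
```

```bash
python3 -m creep '[[[0,0,1,0],[0,0,0,0]]]'; python3 -m creep '[[[0,0,1,0],[0,0,0,0]]]'; python3 -m creep '[[[0,0,0.5,0],[0,0,0,0]]]'
```

```text
time: 40.42
tool_pos: [0.5223, 0.352, -0.0279]
ee_rot: [3.142, -0.0, -2.793]
wrist_force: [-0.6, -0.3, -3.4]
width: 0.0393
time: 40.67
tool_pos: [0.5224, 0.352, -0.0288]
ee_rot: [3.142, -0.0, -2.793]
wrist_force: [0.1, 0.2, -2.9]
width: 0.0393
time: 40.92
tool_pos: [0.5225, 0.3521, -0.0292]
ee_rot: [3.142, 0.0, -2.793]
wrist_force: [1.1, 0.2, -3.3]
width: 0.0395
```

```bash
python3 -m creep '[[[0,0,0.5,0],[0,0,0,0]]]'; python3 -m creep '[[[0,0,0.4,0],[0,0,0,0]]]'
```

```text
time: 41.18
tool_pos: [0.5226, 0.3521, -0.0292]
ee_rot: [3.142, 0.0, -2.793]
wrist_force: [-1.3, 0.2, -1.0]
width: 0.0398
time: 41.42
tool_pos: [0.5226, 0.3521, -0.0292]
ee_rot: [3.142, 0.0, -2.793]
wrist_force: [-2.5, -0.5, 2.4]
width: 0.0398
```

```bash
python3 -m creep '[[[0,0,0,0],[0,0,0,0],[0,0,0,0],[0,0,-5,0],[0,0,-15,0],[0,0,-40,0],[0,0,-40,0],[0,0,-30,0]]]' 0.46 && python3 -m creep '[[[0,0,0,10],[0,0,0,10],[0,0,0,10],[0,0,0,10],[0,0,0,10],[0,0,0,0]]]' 0.85
python3 - <<'E'
from h import *
s=snapshot("scene"); np.savez("s14.npz",**s); Z=world(s); m=(np.hypot(Z[...,0]-.527,Z[...,1]-.353)<.065)&(Z[...,2]>.010)&(Z[...,2]<.03);P=Z[m];print('bar',cv2.minAreaRect((P[:,:2]*1000).astype(np.float32)),np.median(P[:,2]),m.sum())
togo(391.5,-225,110,150)
E
```

```text
time: 42.42
tool_pos: [0.5234, 0.3526, 0.1038]
ee_rot: [3.141, 0.004, -2.793]
wrist_force: [0.8, 0.4, -0.4]
width: 0.0438
time: 43.18
tool_pos: [0.5228, 0.3522, 0.1012]
ee_rot: [3.14, 0.001, 2.62]
wrist_force: [-0.3, 0.1, -0.0]
width: 0.08
bar ((526.9620361328125, 353.20166015625), (103.2386703491211, 42.72343444824219), 19.59467887878418) 0.012898261633650845 729
tool shift mm [-173.3 -566.    -9.6] yaw 150.2 tcp [522.8 352.2 101. ]
turn 0.2 or -179.8 j6 -31.3
```

```bash
python3 -m creep '[[[-9,-30,-5,0],[-16,-52,-3,0],[-17,-56,0,0],[-17,-56,0,0],[-17,-56,0,0],[-17,-56,0,0],[-17,-56,0,0],[-17,-56,0,0]]]'; python3 -m creep '[[[-16,-52,0,0],[-16,-52,0,0],[-9,-30,0,0],[0,0,0,0],[0,0,0,0]]]'
python3 - <<'E'
from h import *
togo(391.5,-229,-23,150)
s=snapshot("wrist"); np.savez("w15.npz",**s); cv2.imwrite("pics/w15.png",s["color"][:,:,::-1])
W=world(s); d=np.hypot(W[...,0]-.3915,W[...,1]+.23)
m=(d<.04)&(W[...,2]>.036)&(W[...,2]<.05); print('pipe',rect(s,m,.04),cv2.minEnclosingCircle((W[m][:,:2]*1000).astype(np.float32)),m.sum())
g=cv2.cvtColor(s["color"],cv2.COLOR_RGB2GRAY); d=np.hypot(W[...,0]-.494,W[...,1]+.369)
print('tray',proj(s,[.494,-.369,.006]))
E
```

```text
time: 44.22
tool_pos: [0.423, -0.0752, 0.1087]
ee_rot: [3.141, 0.002, 2.621]
wrist_force: [0.2, 0.1, 0.3]
width: 0.0799
time: 44.85
tool_pos: [0.392, -0.2093, 0.1081]
ee_rot: [3.141, 0.0, 2.619]
wrist_force: [0.3, 0.6, 0.2]
width: 0.08
tool shift mm [ -9.3 -17.4 131.1] yaw 150.1 tcp [ 392.  -209.3  108.1]
turn 0.1 or -179.9 j6 -95.5
pipe [391.7, -233.1, 46.9, 46.6, 150.0] ((391.9750671386719, -234.03097534179688), 23.990116119384766) 655
tray (np.float64(206.95825470591492), np.float64(341.4375034841994))
```

View pics/w15.png

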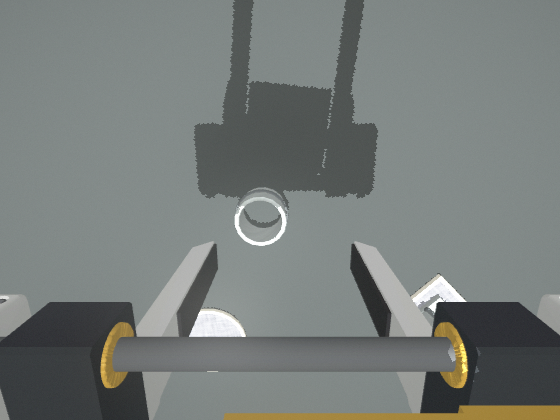

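Pipe ring at (261,220), i.e. (391.9,−232.5); round tray partly visible at (210,340).

```bash
python3 -m creep '[[[-11.6,-20,10,0],[0,0,40,0],[0,0,35,0],[0,0,25,0],[0,0,14,0],[0,0,6,0],[0,0,0,0]]]' && python3 -m creep '[[[0,0,0,0],[0,0,0,0],[0,0,0,0],[0,0,0,0],[0,0,0,0],[0,0,0,0]]]' 0.3 && python3 -m creep '[[[0,0,-15,0],[0,0,-30,0],[0,0,-40,0],[0,0,-10,0],[0,0,0,0]]]'
python3 - <<'E'
from h import *
togo(494.5,-369.3,70)
E
```

```text
time: 45.78
tool_pos: [0.3924, -0.233, -0.0217]
ee_rot: [3.142, 0.001, 2.619]
wrist_force: [0.2, -0.4, 0.6]
width: 0.0799
time: 46.52
tool_pos: [0.392, -0.2335, -0.0218]
ee_rot: [-3.141, 0.001, 2.618]
wrist_force: [-0.5, -1.0, 2.8]
width: 0.0465
time: 47.15
tool_pos: [0.3921, -0.2331, 0.073]
ee_rot: [3.141, 0.001, 2.618]
wrist_force: [0.0, -0.2, -1.4]
width: 0.047
tool shift mm [-156.8  -66.7    3.2] yaw 150.0 tcp [ 392.1 -233.1   73. ]
```

```bash
python3 -m creep '[[[-27,-11,0,0],[-45,-19,0,0],[-45,-20,0,0],[-30,-13,0,0],[-9,-4,0,0],[0,0,0,0],[0,0,0,0]]]'
python3 - <<'E'
from h import *
togo(494.5,-369.3,-19)
s=snapshot("wrist"); np.savez("w16.npz",**s); cv2.imwrite("pics/w16.png",s["color"][:,:,::-1])
t=np.linspace(0,2*np.pi,9)[:-1]
print([tuple(int(round(q)) for q in proj(s,[.4945+.042*np.cos(a),-.3693+.042*np.sin(a),.006])) for a in t])
E
```

```text
time: 48.02
tool_pos: [0.4927, -0.3678, 0.0723]
ee_rot: [3.141, -0.002, 2.618]
wrist_force: [0.0, 0.5, -2.2]
width: 0.0463
tool shift mm [-2.5 -0.4 91.3] yaw 150.0 tcp [ 492.7 -367.8   72.3]
[(306, 250), (328, 224), (324, 189), (295, 167), (259, 172), (237, 200), (243, 234), (271, 254)]
```

View pics/w16.png

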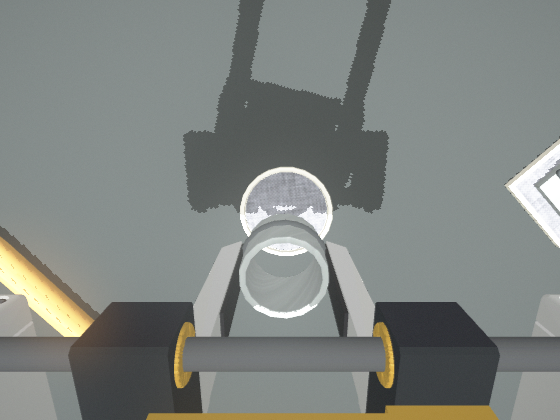

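Tray rim spans columns 240–332, about 3 px right of prediction, so I correct +2 mm along tool y and lower.

```bash
python3 -m creep '[[[-2.5,2,20,0],[0,0,30,0],[0,0,20,0],[0,0,10,0],[0,0,5,0],[0,0,2,0],[0,0,0,0]]]'; python3 -m creep '[[[0,0,1.5,0],[0,0,1,0],[0,0,0,0]]]'; python3 -m creep '[[[0,0,1,0],[0,0,0,0]]]'
```

```text
time: 48.95
tool_pos: [0.4971, -0.3691, -0.0133]
ee_rot: [-3.141, 0.001, 2.618]
wrist_force: [-0.9, 0.0, -1.7]
width: 0.0467
time: 49.32
tool_pos: [0.4966, -0.3687, -0.0167]
ee_rot: [3.141, -0.0, 2.618]
wrist_force: [-0.4, 0.0, -0.8]
width: 0.0465
time: 49.58
tool_pos: [0.4966, -0.3686, -0.0178]
ee_rot: [3.141, -0.0, 2.618]
wrist_force: [-0.6, -0.0, -2.9]
width: 0.0465
```

```bash
python3 -m creep '[[[0,0,1,0],[0,0,0,0]]]'; python3 -m creep '[[[0,0,0.8,0],[0,0,0,0]]]';  python3 -m creep '[[[0,0,0.5,0],[0,0,0,0]]]'
```

```text
time: 49.82
tool_pos: [0.4966, -0.3686, -0.0188]
ee_rot: [3.141, -0.0, 2.618]
wrist_force: [-0.4, 0.6, -2.2]
width: 0.0468
time: 50.08
tool_pos: [0.4966, -0.3686, -0.0196]
ee_rot: [3.141, -0.0, 2.618]
wrist_force: [-0.3, 0.1, -1.1]
width: 0.0468
time: 50.32
tool_pos: [0.4967, -0.3687, -0.0198]
ee_rot: [3.142, 0.0, 2.618]
wrist_force: [0.2, 0.1, -0.7]
width: 0.0466
```

```bash
python3 -m creep '[[[0,0,0.5,0],[0,0,0,0]]]' && python3 -m creep '[[[0,0,0,0],[0,0,0,0],[0,0,0,0],[0,0,0,0],[0,0,-15,0],[0,0,-40,0],[0,0,-50,0],[0,0,-50,0]]]' 0.75 && python3 -m creep '[[[40,0,-30,0],[50,0,-20,0],[55,0,0,0],[50,0,0,0],[40,0,0,0],[0,0,0,0],[0,0,0,0]]]'
python3 - <<'E'
from h import *
t=snapshot("top"); s=snapshot("scene"); w=snapshot("wrist"); np.savez("tf.npz",**t); np.savez("sf.npz",**s)
A=cv2.resize(t["color"][120:290,140:470][:,:,::-1],(800,412),interpolation=2)
cv2.imwrite("pics/final.png",A)
g=cv2.cvtColor(t["color"],cv2.COLOR_RGB2GRAY)
for nm,S,b in (('top',t,(0,0)),('scene',s,(.005,.002))):
  Z=world(S)
  for n,c,r,lo,hi in (('bar',(.5225,.351),.065,.0105,.03),('web',(.6015,-.134),.045,.036,.06),('pipe',(.4955,-.3685),.04,.033,.06)):
    m=(np.hypot(Z[...,0]-b[0]-c[0],Z[...,1]-b[1]-c[1])<r)&(Z[...,2]>lo)&(Z[...,2]<hi);P=Z[m]
    if len(P): q=cv2.minAreaRect((P[:,:2]*1000).astype(np.float32)); print(nm,n,np.round(q[0]+q[1]+(q[2],),1),np.median(P[:,2]).round(4),m.sum())
for n,(u,v,r) in {'obl':(176,195,34),'sq':(352,171,24),'round':(436,212,20)}.items():
    m=np.zeros(g.shape,bool); sl=np.s_[v-r:v+r+1,u-r:u+r+1]; m[sl]=g[sl]>115; print('tray',n,rect(t,m,.006))
X=world(s).reshape(-1,3);dd=X[:,:2]-[.5995,.1152]; a=dd@[.962,.272]; b=dd@[-.272,.962]
k=(abs(a)<.046)&(abs(b)<.04)&(abs(b)>.015)&(X[:,2]>.03)&(X[:,2]<.06); print('lid',k.sum(),np.polyfit(a[k],X[k,2],1)); print(get_obs()['tool_pos'],get_obs()['wrist_force'])
E
```

```text
time: 50.58
tool_pos: [0.4967, -0.3687, -0.0198]
ee_rot: [-3.142, 0.0, 2.618]
wrist_force: [-1.6, 0.9, 2.4]
width: 0.0468
time: 51.58
tool_pos: [0.4967, -0.3687, 0.1373]
ee_rot: [-3.141, 0.001, 2.618]
wrist_force: [0.6, -0.2, -0.6]
width: 0.0704
time: 52.45
tool_pos: [0.2937, -0.2516, 0.1856]
ee_rot: [-3.141, 0.002, 2.618]
wrist_force: [0.8, -0.3, 0.8]
width: 0.0706
top bar [516.6 348.1 116.7  72.7  19.6] 0.0147 533
top web [ 601.5 -134.4   49.3   10.3   16.1] 0.046 76
top pipe [ 496.8 -369.    46.1   46.7    2.8] 0.0419 122
scene bar [527.1 352.5 102.4  42.9  21.5] 0.0129 717
scene web [ 605.6 -132.7   53.1   11.7   15.7] 0.043 82
scene pipe [ 501.8 -368.2   49.2   44.7   55.2] 0.0382 85
tray obl [522.3, 351.4, 141.0, 80.4, 19.6]
tray sq [601.2, -135.3, 91.1, 90.3, 15.2]
tray round [494.3, -368.9, 87.8, 87.3, 135.9]
lid 595 [0.0020333  0.03934807]
[ 0.29379922 -0.25157955  0.18461689] [-0.33611894 -0.12635493  0.81529792]
```

View pics/final.png

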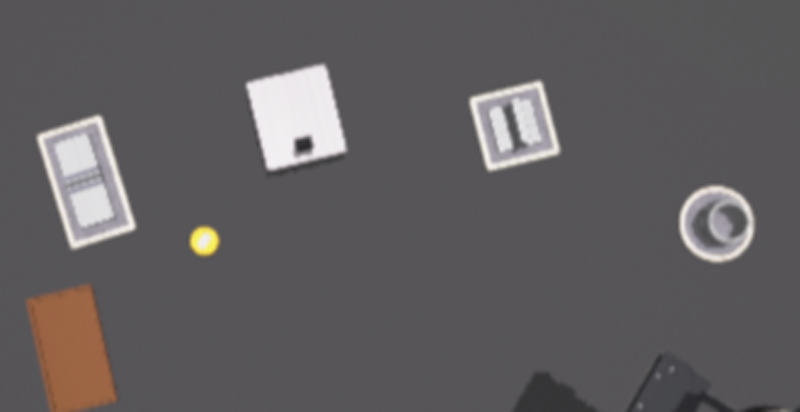

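All three specimens lie inside their trays. The ring's apparent shift to the right is parallax from its 40 mm height. The lid is shut and the arm is clear. Handing in.

```bash
python3 -c "
from bench import ticket
print(ticket.close_job())"
```

```text
the job is handed in; nothing more can be done
None
```

I handed the job in at about 52 s. The case was opened, the resin mount set on its pad and the lid shut. The T piece, bar and ring were each set down by hand in their trays. No verdict is given on hand-in.

**Last checks:**

| Part | Offset from centre | Other |
|---|---|---|
| Ring in round tray | about 2.5 mm | top height right for the tray floor |
| T piece in square tray | about 1 mm | lies flat |
| Bar in oblong tray | about 1–2 mm | in line to about 2° |
| Mount on pad | about 1 mm | checked before the lid was shut |
| Lid | – | slope about 0.002 rad in the scene view; pressed to its stop with about 16 N |

**What disagreed:**
- **Tool height:** the reported TCP z reads about 35 mm lower than the real fingertips. My first grasp at the lid's grip closed on air above it. I corrected every later height for this.
- **Scene camera:** it reads about 5 mm in x and 2 mm in y away from the top and wrist cameras. I went by the top and wrist cameras. The table's T piece and ring figures come from the top view; the bar's come from the scene view with that offset taken off.
- **Bar:** the last top-view fit of the bar took in the tray rim as well, so it could not be used.

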